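# Open the bench screw press up to its stop

## Robot

A 6-joint arm with a two-finger parallel gripper is mounted at the origin on the work surface. World frame = base frame: x ahead of the robot, y to its left, z up, the work surface at z = 0. Lengths are in m, angles in degrees, forces in N, time in s.
With the tool pointing down it reaches from about 0.275 to 0.775 m from the base axis. Payload 14.6 kg.
Tool frame: the origin (TCP) lies between the finger pads; the fingertips stand 25 mm ahead of it and the grasp point (between the pads) lies 6 mm ahead of it (manip.finger_overhang is the distance from the TCP to the fingertips, in m); z points along the fingers, x is the direction in which the jaws open and shut, and the axes are right-handed (so a half turn about z gives the same grasp; the last joint's range is limited). The gripper opens to 85 mm and grips with 20 to 120 N. Pads are 22 mm wide; open, the fingers measure 114 mm over their backs; the gripper's body (76 mm by 85 mm) begins 54 mm behind the grasp point. The pads swing forward as they close: fully open they stand 13 mm farther back than shut.
Start: joints at [-8.898, 15.075, -2.767, 72.158, 0, 81.102], TCP at [0.525, -0, 0.256] pointing down, gripper open.
Joint ranges: [-151.79, 151.79], [-50.71, 97.33], [-67.44, 78.34], [-121.81, 120.89], [-77.56, 73.72], [-180, 180]. Speed limits (degrees/s): [108.29, 108.29, 147.25, 159.86, 180, 180].

## Interface

Orientations are given as a 3x3 rotation matrix whose columns are the frame's x, y, z axes.
In Python, from bench import telemetry, cams, manip gives the robot as it stands.
- The arm moves only by the tool apply_moves, never from a script. Its argument "moves" is a list of rows, each a list of 4 numbers: the shift along the world's x, y, z in mm, then the turn about the world's z in rad. In form: [[dx, dy, dz, yaw], ...]. A call has 1 to 5 rows; each row shifts and turns the commanded pose from where the row before left it; what a row does not reach is not made up. A row lasts 1/10 s, in which the tool goes at most 50 mm and 8.59 degrees, less where a joint would pass 70% of its speed; a pose out of reach is approached as far as the arm can. A call with a gripper value outside its range is refused whole. "hand" is the finger opening in mm, from 0 to 85.4, set as the call begins (left out, the last holds). The fingers move at their own pace and stop on an object; "squeeze" is the grip in N (left out, the last holds). Time passes only in rows, so rows that do not move let the fingers close. It gives the time, the measured TCP pose, the force and the opening at its end, in the units of the state.
- telemetry.read_state(): the state, without advancing time (a new reading comes with each control period).
- cams.grab_frame(name): name is "scene" or "side" or "wrist"; returns the picture (384x512x3 uint8, blue, green, red); there is no depth.
- cams.camera_model(name): a dict with "vertical_fov" (degrees; the focal length in pixels is half the picture's height over the tangent of half this angle, whatever the lens; pixels are square), "cx", "cy" (the principal point, pixels), "k1" (the pictures are not rectified: a ray, as slopes to the right and down, at radius r is drawn at 1 + k1 r^2 times it, then the intrinsics apply), "camera_from_world" (4x4, takes a point from world to camera coordinates); the wrist camera has in their place "T_tool_cam" (4x4, takes a point from camera to tool coordinates, whose origin is the TCP and whose axes are the tool frame's). Camera axes: x right, y down, z forward; pixel columns grow to the right and rows downward; lengths in m; the calibration is good to about 2 mm. A picture is of the moment at which its call begins: read the wrist's pose just before it. camera_model takes no time and is no camera call.
- manip.job_done(): hands the job in, once; it reports no verdict.
The state is a dict: "t": time; "joints": joint angles; "dq": joint speeds; "joint_efforts": joint torques, N m; "position": TCP position; "orientation": TCP orientation; "contact_force": force on the tool from outside, world axes, zero at the start; "torque": the same for the moment, N m; "grip_width": finger opening in m.
Only numpy, scipy, OpenCV 4.12 (cv2) and the standard library are available. Lean on these libraries where they do the work, as an engineer would, in place of code of your own. Each camera call takes 0.05 s, during which the arm holds its last target.

## Task

Open the bench screw press so that the next job can be loaded: by its handle, wind the handwheel anticlockwise (seen from above), following it as it rises, until the screw comes up solid against its stop, gently, without forcing it. Then turn it back about a quarter turn so that it cannot jam there, and let go. Leave the things around the press where they are.

Things in the scene. Friction and masses are not known exactly. Their poses are not given: they have to be found in the camera images.
- press: grey cast bench screw press bolted to the bench: base 160 x 230 x 30 mm, two columns 85 mm either side of the middle (along its own y), crosshead 66 x 225 mm whose top is 182 mm above the bench. Origin: centre of the base's underside; z up, straight under the screw's axis
- hub (a point): point on the wheel's axis (vertical), at mid-height of the rim. The handwheel is a plain steel rim, 110 mm between rim centre lines, 14 mm thick, with three spokes; the hub and its nut reach 15 mm above this point. The wheel, its handle and the screw rise together 30 mm for each whole turn anticlockwise seen from above (steep right-hand thread), and it stays at the height where it is left
- handle_mid (a point): centre, half-way up, of the wheel's only handle: an upright black cylinder 22 mm in diameter and 50 mm tall that stands on the rim, 55 mm from the wheel's axis; it revolves freely on its own pin, so a hand holding it need not turn. This point is 38 mm above the point hub; the gap between the handle's lower end and the rim is 6 mm. Pushing it round takes about 2 to 3 N while the screw is free; at the stop the push needed climbs steeply, by some 3 N for each mm
- wheel (a joint): turning angle of the wheel (rad), 0 where it starts, growing anticlockwise seen from above, which raises the screw; the stop lies something like 0.9 to 1.8 turns from the start
- stop_nut_under (a point): centre of the underside of the hexagonal stop nut (46 mm across flats, 14 mm tall) under the crosshead, set at a different height each time. A collar on the screw rises under it and comes up solid against a seat in the nut; how deep the seat lies is not known to better than 1.2 mm (0.25 rad of the wheel) either way, so the stop has to be felt: it is met when the point hub stands 134 mm (132.8 to 135.2) above this point
- stamp_case: bystander: open wooden case 240 x 290 x 35 mm with compartments of small black stamps; origin at the centre of its underside
- carton: bystander: open cardboard box 170 x 200 x 70 mm; origin at the centre of its underside
- mallet: bystander: hammer lying on the bench; origin under its middle
- oil_can: bystander: steel can 56 mm in diameter, 100 mm tall; origin at the centre of its underside

How it is judged:
By the outcome, as a careful person would: the job done as asked, in the order asked, and still so for the second after the job is handed in, with the robot touching nothing.
It also fails if it takes over 61 s, if anything falls off the work surface, if the arm or the gripper's body presses on something with over 40 N, if the wrist force passes 120 N, or if a joint passes its speed limit or range.

## Working session

There is one attempt and no reset: what is moved stays moved. The work goes in short steps, Python scripts to look and compute and a tool call to move; the robot and the scene stay as the last step left them, time stands still between calls to the robot, and variables do not carry over. Pictures are saved under pics/ and viewed, and the job is handed in when it is done.

Besides the shell and the picture viewer there is one more tool, called after "Request:" as a command line: name --pt "numbers of a row" for each row, then --argument value for the rest. apply_moves: Moves the arm, as the interface text tells. Its arguments: {"type":"object","properties":{"moves":{"type":"array"},"hand":{"type":"number"},"squeeze":{"type":"number"}},"required":["moves"]}

```bash
mkdir -p pics; ls; cat > h.py <<'E'
import numpy as np, cv2
from bench import telemetry, cams, manip
def st():
    s=telemetry.read_state(); return s
def f(m): return 192/np.tan(np.radians(m["vertical_fov"])/2)
def ray(m,u,v,T=None):
    F=f(m); d=np.array([(u-m["cx"])/F,(v-m["cy"])/F])
    s=d.copy()
    for _ in range(30): s=d/(1+m["k1"]*(s@s))
    r=np.array([s[0],s[1],1.])
    W=np.linalg.inv(np.array(m["camera_from_world"])) if T is None else T
    return W[:3,3],W[:3,:3]@r
def proj(m,P,T=None):
    C=np.array(m["camera_from_world"]) if T is None else np.linalg.inv(T)
    p=C[:3,:3]@np.array(P)+C[:3,3]; s=p[:2]/p[2]; s=s*(1+m["k1"]*(s@s)); return s*f(m)+[m["cx"],m["cy"]]
def onz(m,u,v,z,T=None):
    o,d=ray(m,u,v,T); return o+d*(z-o[2])/d[2]
def tri(rs):
    A=np.zeros((3,3));b=np.zeros(3)
    for o,d in rs:
        d=d/np.linalg.norm(d);M=np.eye(3)-np.outer(d,d);A+=M;b+=M@o
    return np.linalg.solve(A,b)
def wT(s):
    T=np.eye(4);T[:3,:3]=np.array(s["orientation"]);T[:3,3]=s["position"]
    return T@np.array(cams.camera_model("wrist")["T_tool_cam"])
E
python3 - <<'E'
from h import *
s=st();print(s)
for n in ["scene","side","wrist"]:
    cv2.imwrite(f"pics/{n}0.png",cams.grab_frame(n)); print(n,cams.camera_model(n))
E
```

```text
pics
{'t': 0.0, 'joints': array([-8.89891672e+00,  1.50971317e+01, -2.80411048e+00,  7.21581600e+01,
        8.61716948e-04,  8.11022187e+01]), 'dq': array([-0.03418596,  0.02695468, -0.0153881 ,  0.07508931,  0.03714964,
        0.03037441]), 'joint_efforts': array([ 6.28219332e-04, -6.37613010e+01,  3.84567368e+01,  1.37825581e-02,
        8.02127857e-07, -5.80562346e-05]), 'position': array([5.24748250e-01, 3.00772305e-05, 2.55838262e-01]), 'orientation': array([[ 9.99999478e-01, -1.99146767e-05, -1.02195726e-03],
       [-1.97356014e-05, -9.99999984e-01,  1.75237482e-04],
       [-1.02196074e-03, -1.75217221e-04, -9.99999462e-01]]), 'contact_force': array([ 0.1849169 , -0.83573347,  0.45975693]), 'torque': array([ 0.00502717,  0.00225047, -0.04086922]), 'grip_width': 0.08530969963123468}
scene {'vertical_fov': 45.622689428848204, 'cx': 258.63105632402863, 'cy': 189.55937746920534, 'k1': -0.04064619558315675, 'camera_from_world': array([[ 0.58902259,  0.80797898, -0.01491168, -0.35508002],
       [ 0.64414717, -0.48057061, -0.59508513, -0.31943757],
       [-0.48798239,  0.3409132
[... 256 characters left out ...]
0.71691985,  0.02117286, -0.46874626],
       [-0.36957333, -0.38420554, -0.84605062,  0.36124467],
       [ 0.61468521,  0.58173192, -0.53268195,  0.8802181 ],
       [ 0.        ,  0.        ,  0.        ,  1.        ]])}
wrist {'vertical_fov': 70.05576239422882, 'cx': 255.9085289873764, 'cy': 192.65383641774483, 'k1': -0.02237768457104611, 'T_tool_cam': array([[ 9.99999932e-01,  3.41621023e-04,  1.39068197e-04,
        -6.60576138e-04],
       [-3.66310625e-04,  9.63941946e-01,  2.66112366e-01,
        -6.84613383e-02],
       [-4.31440901e-05, -2.66112398e-01,  9.63942005e-01,
        -1.16516680e-01],
       [ 0.00000000e+00,  0.00000000e+00,  0.00000000e+00,
         1.00000000e+00]])}
```

View pics/scene0.png

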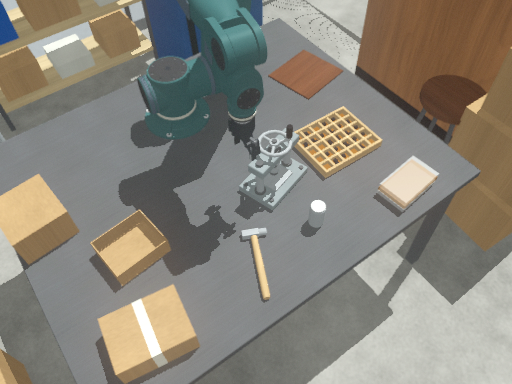

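View pics/side0.png

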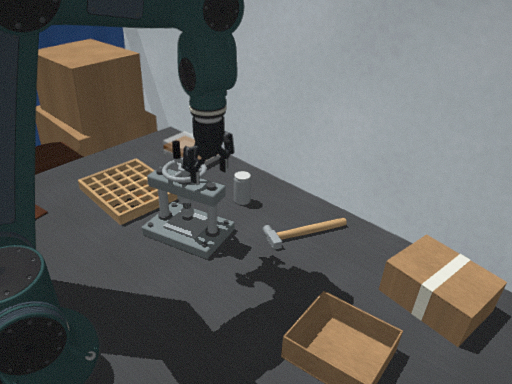

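View pics/wrist0.png

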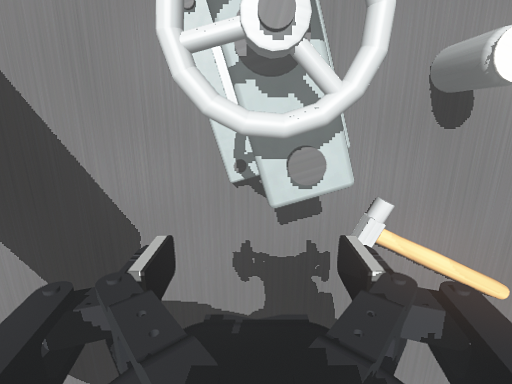

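```bash
python3 - <<'E'
import cv2
a=cv2.imread("pics/scene0.png")[110:220,220:340];cv2.imwrite("pics/sc0.png",cv2.resize(a,None,fx=5,fy=5,interpolation=cv2.INTER_CUBIC))
a=cv2.imread("pics/side0.png")[125:260,130:260];cv2.imwrite("pics/si0.png",cv2.resize(a,None,fx=4.4,fy=4.4,interpolation=cv2.INTER_CUBIC))
E
```

```text
(no output)
```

View pics/sc0.png

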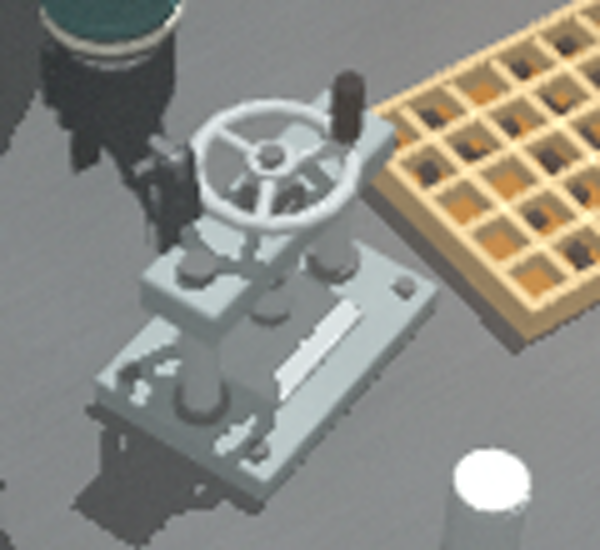

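View pics/si0.png

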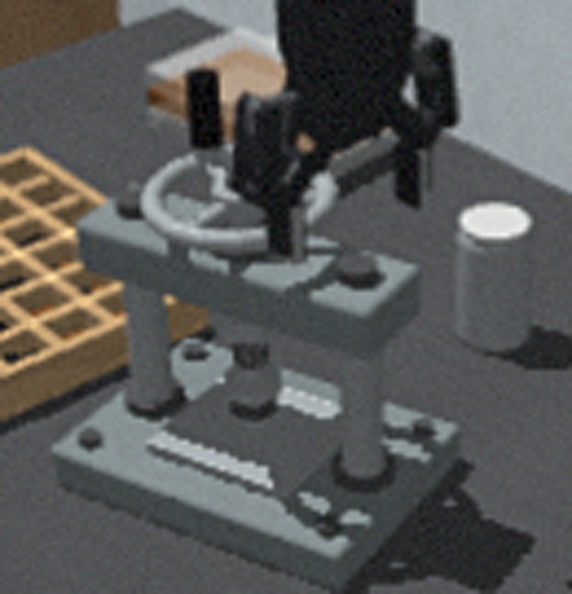

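```bash
python3 - <<'E'
from h import *
a=cams.camera_model("scene");b=cams.camera_model("side");w=cams.camera_model("wrist");T=wT(st())
px=lambda u,v:(220+u/5-.4,110+v/5-.4)
ps=lambda u,v:(130+u/4.4-.4,125+v/4.4-.4)
H=tri([ray(a,*px(347.5,107)),ray(b,*ps(203.5,108))]);print("handle",H)
for n,p,q in [("top",(349,75),(203,70)),("bot",(346,140),(204,148))]:print(n,tri([ray(a,*px(*p)),ray(b,*ps(*q))]))
hub=tri([ray(a,*px(271,155)),ray(w,276,10,T)]);print("hubtop",hub)
print("rim c",tri([ray(a,*px(277,163)),ray(b,*ps(239,200))]), onz(a,*px(277,163),H[2]-.038))
print("base corners", [onz(a,*px(*p),.03).round(3) for p in [(98,380),(262,495),(437,292)]])
print("cross", [onz(a,*px(*p),.182).round(3) for p in [(143,280),(220,325),(393,135)]])
print("can",onz(a,*px(492,482),.1),"case corner",onz(a,*px(375,112),.035),onz(a,*px(518,335),.035))
print(st()['t'])
E
```

```text
handle [0.54828417 0.173464   0.25301494]
top [0.5479994  0.17282949 0.28148447]
bot [0.54851566 0.17425223 0.22242784]
hubtop [0.53378152 0.11799466 0.22818407]
rim c [0.53327677 0.12401189 0.21312438] [0.53273885 0.12543731 0.21501494]
base corners [array([ 0.493, -0.01 ,  0.03 ]), array([0.649, 0.026, 0.03 ]), array([0.58 , 0.247, 0.03 ])]
cross [array([0.54 , 0.005, 0.182]), array([0.603, 0.024, 0.182]), array([0.537, 0.228, 0.182])]
can [0.77247894 0.12974919 0.1       ] case corner [0.40658329 0.32518441 0.035     ] [0.6513069  0.26663661 0.035     ]
0.15
```

Request:
apply_moves --pt "0 0 45 0" --pt "0 0 45 0" --pt "5 35 0 0" --pt "5 35 0 0" --pt "5 20 0 0" --hand 60 --squeeze 40

```text
t: 0.65
position: [0.54, 0.0919, 0.3464]
orientation: [[1.0, 0.001, 0.0], [0.001, -1.0, 0.0], [0.0, -0.0, -1.0]]
contact_force: [0.2, -0.4, -0.2]
grip_width: 0.06
```

Request:
apply_moves --pt "0 0 0 0" --pt "0 0 0 0"

```text
t: 0.85
position: [0.5399, 0.09, 0.346]
orientation: [[1.0, 0.001, -0.001], [0.001, -1.0, -0.0], [-0.001, 0.0, -1.0]]
contact_force: [0.0, 0.8, -0.4]
grip_width: 0.0602
```

```bash
python3 - <<'E'
from h import *
s=st();print(s['t'],s['position'],s['contact_force'],s['grip_width'])
w=cams.camera_model("wrist");T=wT(s)
i=cams.grab_frame("wrist")
for p in [(.548,.1735,.252),(.536,.118,.230),(.536,.118,.215)]:print(proj(w,p,T))
cv2.imwrite("pics/w1.png",i)
i=cams.grab_frame("side");cv2.imwrite("pics/s1.png",cv2.resize(i[125:260,130:260],None,fx=4.4,fy=4.4,interpolation=cv2.INTER_CUBIC))
E
```

```text
0.85 [0.53992343 0.09003769 0.3459997 ] [ 0.02868087  0.80659026 -0.35830431] 0.06018305351429825
[268.07420114  95.87105542]
[252.18114457 166.00172816]
[252.40623778 163.16158298]
```

View pics/w1.png

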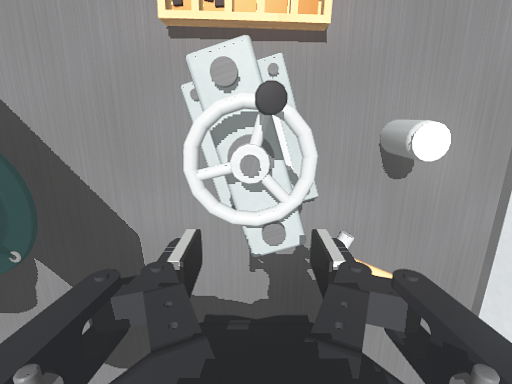

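View pics/s1.png

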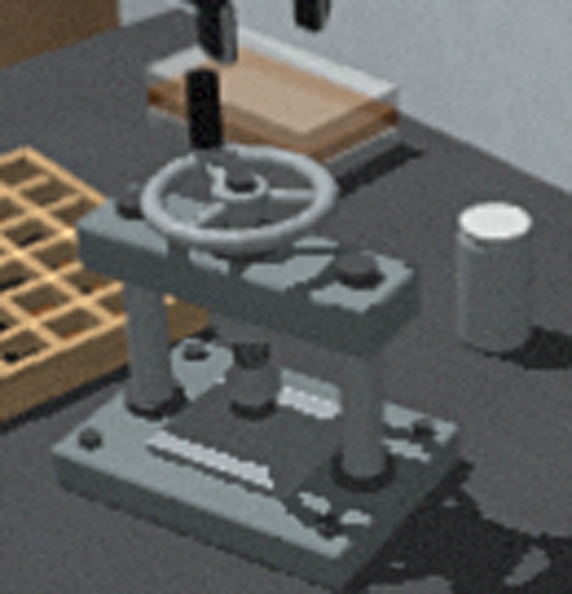

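```bash
python3 - <<'E'
from h import *
s=st();w=cams.camera_model("wrist");T=wT(s);i=cv2.imread("pics/w1.png")
g=cv2.cvtColor(i,cv2.COLOR_BGR2GRAY)
m=(g<65).astype(np.uint8); m[:78]=0;m[118:]=0;m[:,:250]=0;m[:,290:]=0
n,l,stt,c=cv2.connectedComponentsWithStats(m);k=1+np.argmax(stt[1:,4]);print(c[k],stt[k])
print("top",onz(w,*c[k],.277,T)); 
# rim: bright outer contour
m=(g>185).astype(np.uint8);n,l,q,c=cv2.connectedComponentsWithStats(m)
k=1+np.argmax([q[j,4] if 100<c[j][1]<220 and 150<c[j][0]<330 else 0 for j in range(1,n)])
cn,_=cv2.findContours((l==k).astype(np.uint8),0,1);cc=max(cn,key=cv2.contourArea);print(q[k]); e=cv2.fitEllipse(cv2.convexHull(cc));print(e,onz(w,*e[0],.215,T))
print("hub",onz(w,250,163,.230,T))
a=cv2.imread("pics/s1.png") 
b=cams.grab_frame("side")
cr=b[185:225,165:210];cv2.imwrite("pics/s2.png",cv2.convertScaleAbs(cv2.resize(cr,None,fx=13,fy=13,interpolation=cv2.INTER_CUBIC),alpha=1.6))
M=cams.camera_model("side")
for z in [.08,.09,.1,.11,.12,.13,.14,.148]: print(z,proj(M,(.536,.118,z)), (proj(M,(.536,.118,z))-[165,185])*13)
E
```

```text
[260.52631579 109.63157895] [256 103  11  11  19]
top [0.54223465 0.16250926 0.277     ]
[  181    35   137   191 13667]
((245.341064453125, 131.30850219726562), (146.50347900390625, 195.07052612304688), 165.26412963867188) [0.52986673 0.14566886 0.215     ]
hub [0.53415457 0.11985806 0.23      ]
0.08 [188.08931028 209.82071223] [300.16103365 322.66925896]
0.09 [187.89457981 206.98171144] [297.62953755 285.76224873]
0.1 [187.69891974 204.11757957] [295.08595657 248.52853445]
0.11 [187.50233545 201.22809303] [292.5303608  210.96520935]
0.12 [187.30483287 198.31302811] [289.96282736 173.06936549]
0.13 [187.10641851 195.37216119] [287.38344061 134.83809544]
0.14 [186.90709943 192.40526877] [284.79229261  96.26849403]
0.148 [186.74699793 190.01286651] [282.71097304  65.16726462]
```

View pics/s2.png

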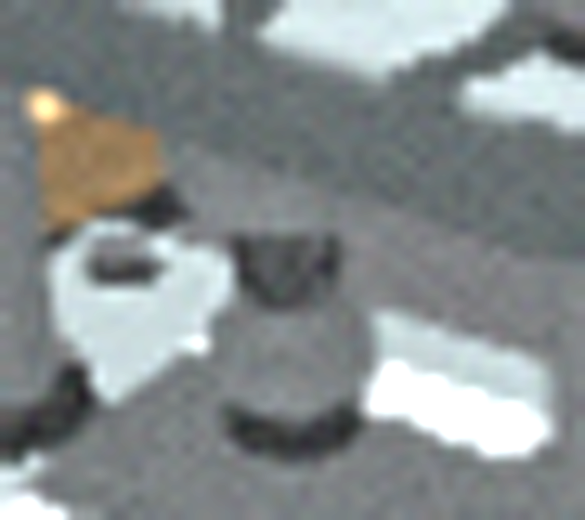

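```bash
python3 - <<'E'
from h import *
s=st();w=cams.camera_model("wrist");T=wT(s);i=cv2.imread("pics/w1.png")
g=cv2.cvtColor(i,cv2.COLOR_BGR2GRAY); print(g[97,250:295:2],g[78:120:2,271])
c=cv2.HoughCircles(g[70:130,235:310],cv2.HOUGH_GRADIENT,1,30,param1=100,param2=10,minRadius=12,maxRadius=20);print(c[0][:3] if c is not None else c)
c=cv2.HoughCircles(g,cv2.HOUGH_GRADIENT,1,30,param1=100,param2=20,minRadius=50,maxRadius=75);print(c[0][:3] if c is not None else c)
print("handle",onz(w,271,97,.277,T),"rim",onz(w,250.5,158.5,.219,T), "hubtop",onz(w,250,163,.230,T))
M=cams.camera_model("side");cw=np.linalg.inv(np.array(M["camera_from_world"]))[:3,3];print("cam",cw)
d=(cw-[.535,.119,0])[:2];d/=np.linalg.norm(d);p=np.array([.535,.119])+d*.0245
for z in np.arange(.09,.14,.005): print(z.round(3),(proj(M,(*p,z))-[165,185])*13)
E
python3 -c "
import cv2
a=cv2.imread('pics/w1.png')[70:240,165:335];cv2.imwrite('pics/w1c.png',cv2.resize(a,None,fx=3.5,fy=3.5))"
```

```text
[253 253 237  70  88  87  87  86  85  85  84  83  81  81  81  78  78  77
  58 220 223 206 138] [233 155  87  91  90  88  88  87  86  84  84  82  81  80  78  79  77  74
  58 113 118]
[[38.5 28.5 19.4]
 [ 9.5 52.5 16.9]]
[[250.5 158.5  66.7]]
handle [0.54899312 0.17021676 0.277     ] rim [0.53442313 0.12199635 0.219     ] hubtop [0.5341929  0.11974022 0.23      ]
cam [-0.08091232 -0.70931226  0.78443227]
0.09 [295.6277513  347.81595372]
0.095 [294.32308766 329.06868131]
0.1 [293.01519354 310.23661467]
0.105 [291.7040771  291.31936396]
0.11 [290.38974694 272.31653908]
0.115 [289.07221214 253.22774975]
0.12 [287.75148222 234.05260553]
0.125 [286.42756721 214.7907159 ]
0.13 [285.10047762 195.4416903 ]
0.135 [283.77022447 176.00513818]
0.14 [282.43681929 156.4806691 ]
```

View pics/w1c.png

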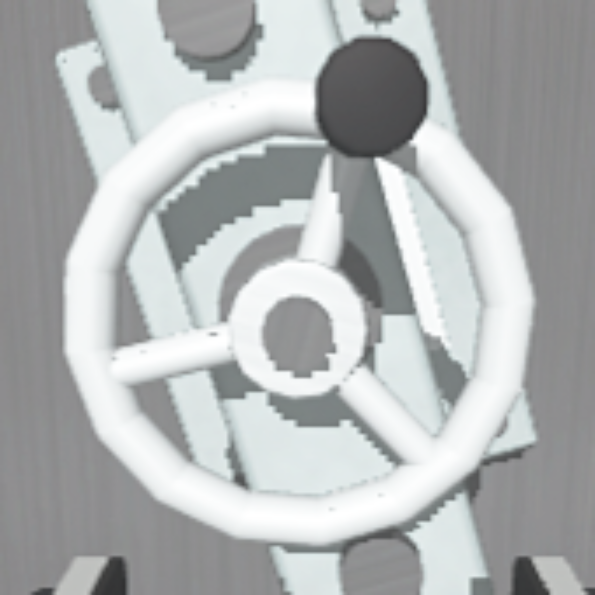

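Request:
apply_moves --pt "4 40 0 0" --pt "5 42 0 0" --pt "0 0 -30 0" --pt "0 0 -30 0" --pt "0 0 0 0"

```text
t: 1.5
position: [0.5476, 0.1713, 0.2833]
orientation: [[1.0, -0.001, -0.005], [-0.001, -1.0, -0.001], [-0.005, 0.001, -1.0]]
contact_force: [-0.3, 0.3, 1.2]
grip_width: 0.0598
```

```bash
python3 - <<'E'
from h import *
s=st();print(s['t'],s['position'],s['contact_force'])
i=cams.grab_frame("side");cv2.imwrite("pics/s3.png",cv2.resize(i[95:230,110:240],None,fx=4.4,fy=4.4,interpolation=cv2.INTER_CUBIC))
i=cams.grab_frame("wrist");cv2.imwrite("pics/w3.png",i)
E
```

```text
1.5 [0.54762233 0.17127649 0.28326606] [-0.31989506  0.25867569  1.17017074]
```

View pics/s3.png

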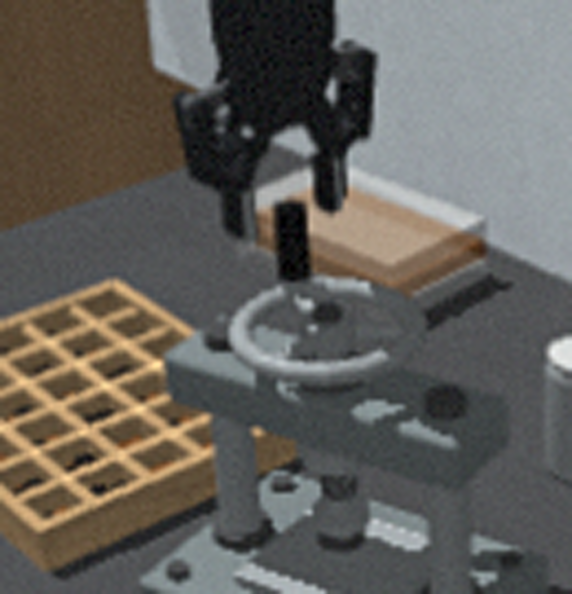

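View pics/w3.png

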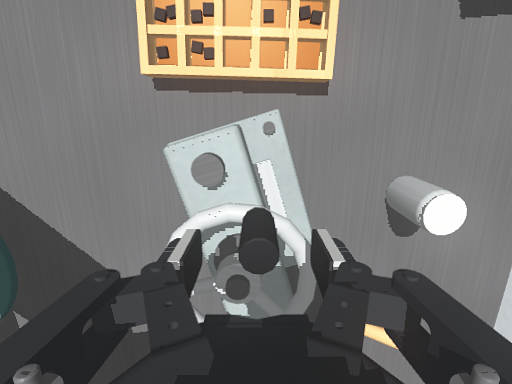

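```bash
python3 - <<'E'
from h import *
s=st();w=cams.camera_model("wrist");T=wT(s)
print(s['position'],onz(w,260.5,255,.277,T),onz(w,260.5,255,.280,T))
E
```

```text
[0.54892742 0.17133581 0.28706086] [0.55064438 0.17172563 0.277     ] [0.5505904  0.17333928 0.28      ]
```

Request:
apply_moves --pt "0 0 -12 0" --pt "0 0 -12 0" --pt "0 0 0 0"

```text
t: 1.9
position: [0.5492, 0.1715, 0.2629]
orientation: [[1.0, -0.001, 0.0], [-0.001, -1.0, 0.0], [0.0, -0.0, -1.0]]
contact_force: [0.0, -0.1, 0.6]
grip_width: 0.0598
```

Request:
apply_moves --pt "0 0 0 0" --pt "0 0 0 0" --pt "0 0 0 0" --pt "0 0 0 0" --pt "0 0 0 0" --hand 15 --squeeze 40

```text
t: 2.4
position: [0.5495, 0.1719, 0.2634]
orientation: [[1.0, -0.0, 0.002], [-0.0, -1.0, 0.0], [0.002, -0.0, -1.0]]
contact_force: [0.5, -0.8, 6.8]
grip_width: 0.0209
```

```bash
cat > tab.py <<'E'
import numpy as np,sys
p0,step,n=map(float,sys.argv[1:4])
c=np.array([0,0]);out=[];acc=np.array([55*np.cos(p0),55*np.sin(p0),0]);z0=0
st0=acc.copy()
for k in range(1,int(n)+1):
    p=p0+k*step;t=np.array([55*np.cos(p),55*np.sin(p),4.775*step*k])
    d=np.round(t-acc,1);acc=acc+d;out.append([*map(float,d),0])
for k in range(0,len(out),5):print(round(p0+min(k+5,len(out))*step,3),[[*map(lambda x:round(x,1),o)] for o in out[k:k+5]])
E
python3 tab.py 1.286 .1 5
```

```text
1.786 [[-5.3, 1.3, 0.5, 0], [-5.5, 0.7, 0.5, 0], [-5.5, 0.2, 0.4, 0], [-5.5, -0.3, 0.5, 0], [-5.4, -1.0, 0.5, 0]]
```

Request:
apply_moves --pt "-5.3 1.3 0.5 0" --pt "-5.5 0.7 0.5 0" --pt "-5.5 0.2 0.4 0" --pt "-5.5 -0.3 0.5 0" --pt "-5.4 -1.0 0.5 0"

```text
t: 2.9
position: [0.5224, 0.1729, 0.2657]
orientation: [[1.0, -0.0, 0.003], [-0.0, -1.0, 0.0], [0.003, -0.0, -1.0]]
contact_force: [3.9, -2.2, 6.0]
grip_width: 0.021
```

```bash
python3 - <<'E'
from h import *
s=st();print(s['t'],s['position'],s['contact_force'],s['grip_width'])
E
python3 tab.py 1.786 .15 10
```

```text
2.9 [0.52240009 0.17289467 0.26573368] [ 3.88722426 -2.24454159  5.9683941 ] 0.0210153193114479
2.536 [[-7.9, -2.4, 0.7, 0], [-7.5, -3.5, 0.7, 0], [-6.8, -4.6, 0.7, 0], [-6.1, -5.5, 0.8, 0], [-5.2, -6.4, 0.7, 0]]
3.286 [[-4.1, -7.1, 0.7, 0], [-3.1, -7.7, 0.7, 0], [-1.9, -8.0, 0.7, 0], [-0.7, -8.2, 0.7, 0], [0.6, -8.2, 0.8, 0]]
```

Request:
apply_moves --pt "-7.9 -2.4 0.7 0" --pt "-7.5 -3.5 0.7 0" --pt "-6.8 -4.6 0.7 0" --pt "-6.1 -5.5 0.8 0" --pt "-5.2 -6.4 0.7 0"

```text
t: 3.4
position: [0.4889, 0.1505, 0.2693]
orientation: [[1.0, 0.0, 0.003], [0.0, -1.0, 0.001], [0.003, -0.001, -1.0]]
contact_force: [7.0, -0.1, 5.7]
grip_width: 0.0212
```

Request:
apply_moves --pt "-4.1 -7.1 0.7 0" --pt "-3.1 -7.7 0.7 0" --pt "-1.9 -8.0 0.7 0" --pt "-0.7 -8.2 0.7 0" --pt "0.6 -8.2 0.8 0"

```text
t: 3.9
position: [0.4796, 0.1115, 0.2729]
orientation: [[1.0, 0.0, 0.002], [0.0, -1.0, 0.001], [0.002, -0.001, -1.0]]
contact_force: [5.9, 5.3, 6.0]
grip_width: 0.0212
```

```bash
python3 tab.py 3.286 .15 30
```

```text
4.036 [[1.8, -8.0, 0.7, 0], [3.0, -7.7, 0.7, 0], [4.1, -7.2, 0.7, 0], [5.1, -6.4, 0.8, 0], [6.0, -5.7, 0.7, 0]]
4.786 [[6.8, -4.6, 0.7, 0], [7.4, -3.6, 0.7, 0], [7.9, -2.5, 0.7, 0], [8.1, -1.2, 0.7, 0], [8.3, -0.0, 0.8, 0]]
5.536 [[8.1, 1.2, 0.7, 0], [7.9, 2.4, 0.7, 0], [7.4, 3.6, 0.7, 0], [6.8, 4.6, 0.7, 0], [6.1, 5.6, 0.7, 0]]
6.286 [[5.1, 6.5, 0.8, 0], [4.1, 7.1, 0.7, 0], [3.0, 7.7, 0.7, 0], [1.8, 8.0, 0.7, 0], [0.6, 8.3, 0.7, 0]]
7.036 [[-0.6, 8.2, 0.7, 0], [-1.9, 8.0, 0.8, 0], [-3.0, 7.7, 0.7, 0], [-4.2, 7.1, 0.7, 0], [-5.1, 6.4, 0.7, 0]]
7.786 [[-6.1, 5.6, 0.7, 0], [-6.8, 4.6, 0.7, 0], [-7.5, 3.5, 0.8, 0], [-7.9, 2.4, 0.7, 0], [-8.1, 1.2, 0.7, 0]]
```

Request:
apply_moves --pt "2.3 -8.0 0.7 0" --pt "3.5 -7.7 0.7 0" --pt "4.1 -7.2 0.7 0" --pt "5.1 -6.4 0.8 0" --pt "6.0 -5.7 0.7 0"

```text
t: 4.4
position: [0.4996, 0.0762, 0.2764]
orientation: [[1.0, 0.0, 0.0], [0.0, -1.0, 0.001], [0.0, -0.001, -1.0]]
contact_force: [-2.6, 2.9, 11.5]
grip_width: 0.0213
```

Request:
apply_moves --pt "6.8 -4.6 0.7 0" --pt "7.4 -3.6 0.7 0" --pt "7.9 -2.5 0.7 0" --pt "8.1 -1.2 0.7 0" --pt "8.3 0 0.8 0"

```text
t: 4.9
position: [0.5383, 0.0642, 0.28]
orientation: [[1.0, -0.0, 0.0], [-0.0, -1.0, -0.0], [0.0, 0.0, -1.0]]
contact_force: [-4.9, 1.6, 11.6]
grip_width: 0.0211
```

Request:
apply_moves --pt "8.1 1.2 1.0 0" --pt "7.9 2.4 1.0 0" --pt "7.4 3.6 1.0 0" --pt "6.8 4.6 0.7 0" --pt "6.1 5.6 0.7 0"

```text
t: 5.4
position: [0.5751, 0.0821, 0.2837]
orientation: [[1.0, -0.0, -0.0], [-0.0, -1.0, 0.0], [-0.0, -0.0, -1.0]]
contact_force: [-6.2, -0.6, 6.3]
grip_width: 0.0214
```

Request:
apply_moves --pt "5.1 6.5 0.8 0" --pt "4.1 7.1 0.7 0" --pt "3.0 7.7 0.7 0" --pt "1.8 8.0 0.7 0" --pt "0.6 8.3 0.7 0"

```text
t: 5.9
position: [0.5894, 0.1198, 0.2873]
orientation: [[1.0, 0.0, -0.001], [0.0, -1.0, -0.001], [-0.001, 0.001, -1.0]]
contact_force: [-6.8, -4.0, 6.4]
grip_width: 0.0208
```

Request:
apply_moves --pt "-0.8 8.2 0.8 0" --pt "-2.1 8.0 0.8 0" --pt "-3.0 7.7 0.7 0" --pt "-4.2 7.1 0.7 0" --pt "-5.1 6.4 0.7 0"

```text
t: 6.4
position: [0.5743, 0.157, 0.2908]
orientation: [[1.0, -0.0, 0.0], [-0.0, -1.0, -0.001], [0.0, 0.001, -1.0]]
contact_force: [-1.9, -7.1, 2.8]
grip_width: 0.0208
```

```bash
python3 tab.py 7.036 .1 10; echo; python3 tab.py 8.036 .04 50; python3 - <<'E'
from h import *
i=cams.grab_frame("side");cv2.imwrite("pics/s4.png",cv2.convertScaleAbs(cv2.resize(i[185:225,165:210],None,fx=13,fy=13,interpolation=cv2.INTER_CUBIC),alpha=1.6))
E
```

```text
7.536 [[-4.0, 3.8, 0.5, 0], [-4.3, 3.4, 0.5, 0], [-4.6, 3.0, 0.4, 0], [-4.9, 2.5, 0.5, 0], [-5.1, 1.9, 0.5, 0]]
8.036 [[-5.3, 1.5, 0.5, 0], [-5.5, 0.9, 0.4, 0], [-5.4, 0.4, 0.5, 0], [-5.5, -0.2, 0.5, 0], [-5.5, -0.7, 0.5, 0]]

8.236 [[-2.2, -0.4, 0.2, 0], [-2.1, -0.6, 0.2, 0], [-2.1, -0.6, 0.2, 0], [-2.1, -0.7, 0.2, 0], [-2.0, -0.8, 0.2, 0]]
8.436 [[-2.1, -0.8, 0.1, 0], [-2.0, -1.0, 0.2, 0], [-1.9, -1.0, 0.2, 0], [-1.9, -1.1, 0.2, 0], [-1.9, -1.1, 0.2, 0]]
8.636 [[-1.8, -1.3, 0.2, 0], [-1.8, -1.3, 0.2, 0], [-1.7, -1.4, 0.2, 0], [-1.6, -1.5, 0.2, 0], [-1.6, -1.5, 0.2, 0]]
8.836 [[-1.5, -1.6, 0.2, 0], [-1.5, -1.6, 0.1, 0], [-1.4, -1.7, 0.2, 0], [-1.3, -1.7, 0.2, 0], [-1.3, -1.8, 0.2, 0]]
9.036 [[-1.2, -1.9, 0.2, 0], [-1.1, -1.9, 0.2, 0], [-1.0, -1.9, 0.2, 0], [-1.0, -2.0, 0.2, 0], [-0.8, -2.0, 0.2, 0]]
9.236 [[-0.8, -2.1, 0.2, 0], [-0.7, -2.1, 0.2, 0], [-0.7, -2.1, 0.1, 0], [-0.5, -2.1, 0.2, 0], [-0.5, -2.2, 0.2, 0]]
9.436 [[-0.3, -2.1, 0.2, 0], [-0.3, -2.2, 0.2, 0], [-0.2, -2.2, 0.2, 0], [-0.1, -2.2, 0.2, 0], [-0.0, -2.2, 0.2, 0]]
9.636 [[0.0, -2.2, 0.2, 0], [0.2, -2.2, 0.2, 0], [0.2, -2.2, 0.2, 0], [0.4, -2.2, 0.1, 0], [0.4, -2.1, 0.2, 0]]
9.836 [[0.5, -2.2, 0.2, 0], [0.6, -2.1, 0.2, 0], [0.6, -2.1, 0.2, 0], [0.8, -2.0, 0.2, 0], [0.8, -2.1, 0.2, 0]]
10.036 [[1.0, -2.0, 0.2, 0], [1.0, -1.9, 0.2, 0], [1.0, -2.0, 0.2, 0], [1.2, -1.8, 0.2, 0], [1.2, -1.9, 0.2, 0]]
```

View pics/s4.png

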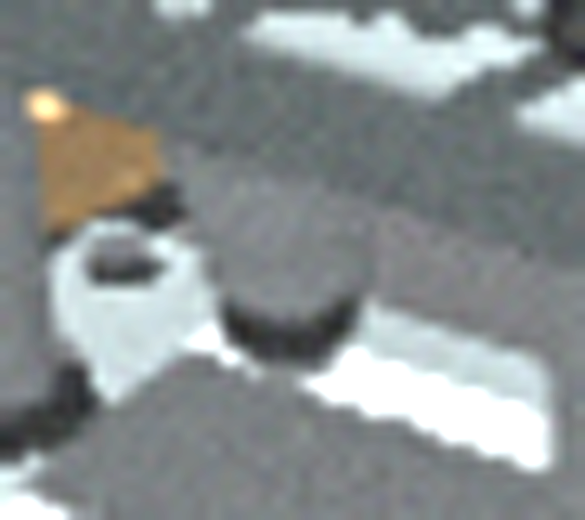

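Request:
apply_moves --pt "-4.0 3.8 0.5 0" --pt "-4.3 3.4 0.5 0" --pt "-4.6 3.0 0.4 0" --pt "-4.9 2.5 0.5 0" --pt "-5.1 1.9 0.5 0"

```text
t: 6.95
position: [0.5517, 0.1714, 0.2932]
orientation: [[1.0, -0.0, 0.001], [-0.0, -1.0, -0.001], [0.001, 0.001, -1.0]]
contact_force: [2.6, -5.3, 1.1]
grip_width: 0.0209
```

Request:
apply_moves --pt "-5.3 1.5 0.5 0" --pt "-5.5 0.9 0.4 0"

```text
t: 7.15
position: [0.541, 0.1738, 0.2942]
orientation: [[1.0, -0.0, 0.001], [-0.0, -1.0, -0.001], [0.001, 0.001, -1.0]]
contact_force: [3.2, -5.8, 2.2]
grip_width: 0.021
```

Request:
apply_moves --pt "-5.4 0.4 0.5 0" --pt "-5.5 -0.2 0.5 0"

```text
t: 7.35
position: [0.5302, 0.1741, 0.2951]
orientation: [[1.0, -0.0, 0.001], [-0.0, -1.0, -0.0], [0.001, 0.0, -1.0]]
contact_force: [4.3, -4.4, -0.2]
grip_width: 0.0209
```

Request:
apply_moves --pt "-2.7 -0.3 0.2 0" --pt "-2.8 -0.4 0.3 0" --pt "-2.2 -0.4 0.2 0" --pt "-2.1 -0.6 0.2 0"

```text
t: 7.75
position: [0.5206, 0.1724, 0.296]
orientation: [[1.0, -0.0, 0.001], [-0.0, -1.0, -0.0], [0.001, 0.0, -1.0]]
contact_force: [3.6, -1.8, -1.7]
grip_width: 0.0211
```

Request:
apply_moves --pt "-2.1 -0.6 0.2 0" --pt "-2.1 -0.7 0.2 0" --pt "-2.0 -0.8 0.2 0"

```text
t: 8.05
position: [0.514, 0.1704, 0.2966]
orientation: [[1.0, 0.0, 0.001], [0.0, -1.0, 0.0], [0.001, -0.0, -1.0]]
contact_force: [5.5, -2.0, -0.3]
grip_width: 0.0212
```

Request:
apply_moves --pt "-2.1 -0.8 0.1 0" --pt "-2.0 -1.0 0.2 0" --pt "-1.9 -1.0 0.2 0"

```text
t: 8.35
position: [0.5079, 0.1674, 0.2972]
orientation: [[1.0, 0.0, 0.001], [0.0, -1.0, 0.0], [0.001, -0.0, -1.0]]
contact_force: [4.1, -2.3, 0.1]
grip_width: 0.0216
```

Request:
apply_moves --pt "-1.9 -1.1 0.2 0" --pt "-1.9 -1.1 0.2 0"

```text
t: 8.55
position: [0.5041, 0.1652, 0.2976]
orientation: [[1.0, -0.0, 0.001], [-0.0, -1.0, 0.0], [0.001, -0.0, -1.0]]
contact_force: [5.7, -2.8, -1.7]
grip_width: 0.0214
```

Request:
apply_moves --pt "-1.8 -1.3 0.2 0" --pt "-1.8 -1.3 0.2 0"

```text
t: 8.75
position: [0.5005, 0.1627, 0.298]
orientation: [[1.0, 0.0, 0.001], [0.0, -1.0, 0.0], [0.001, -0.0, -1.0]]
contact_force: [5.4, -1.2, -1.5]
grip_width: 0.0209
```

Request:
apply_moves --pt "-1.7 -1.4 0.2 0" --pt "-1.6 -1.5 0.2 0"

```text
t: 8.95
position: [0.4972, 0.1598, 0.2983]
orientation: [[1.0, 0.0, 0.001], [0.0, -1.0, 0.0], [0.001, -0.0, -1.0]]
contact_force: [4.6, -0.2, -1.2]
grip_width: 0.0212
```

Request:
apply_moves --pt "-1.6 -1.5 0.2 0" --pt "-1.5 -1.6 0.2 0"

```text
t: 9.15
position: [0.4941, 0.1568, 0.2987]
orientation: [[1.0, 0.0, 0.001], [0.0, -1.0, 0.001], [0.001, -0.001, -1.0]]
contact_force: [4.5, -0.7, -0.3]
grip_width: 0.0212
```

Request:
apply_moves --pt "-1.5 -1.6 0.1 0" --pt "-1.4 -1.7 0.2 0"

```text
t: 9.35
position: [0.4912, 0.1535, 0.299]
orientation: [[1.0, 0.0, 0.001], [0.0, -1.0, 0.001], [0.001, -0.001, -1.0]]
contact_force: [5.5, 0.5, -0.3]
grip_width: 0.0209
```

Request:
apply_moves --pt "-1.3 -1.7 0.2 0" --pt "-1.3 -1.8 0.2 0"

```text
t: 9.55
position: [0.4887, 0.1501, 0.2995]
orientation: [[1.0, 0.0, 0.001], [0.0, -1.0, 0.001], [0.001, -0.001, -1.0]]
contact_force: [5.7, 0.5, -1.2]
grip_width: 0.0211
```

Request:
apply_moves --pt "-1.2 -1.9 0.2 0" --pt "-1.1 -1.9 0.2 0"

```text
t: 9.75
position: [0.4863, 0.1463, 0.2999]
orientation: [[1.0, 0.0, 0.001], [0.0, -1.0, 0.001], [0.001, -0.001, -1.0]]
contact_force: [5.3, 0.4, -1.9]
grip_width: 0.0212
```

Request:
apply_moves --pt "-1.0 -1.9 0.2 0" --pt "-1.0 -2.0 0.2 0"

```text
t: 9.95
position: [0.4843, 0.1425, 0.3002]
orientation: [[1.0, 0.0, 0.001], [0.0, -1.0, 0.001], [0.001, -0.001, -1.0]]
contact_force: [5.0, 1.3, -1.2]
grip_width: 0.021
```

Request:
apply_moves --pt "-0.8 -2.0 0.2 0" --pt "-0.8 -2.1 0.2 0"

```text
t: 10.15
position: [0.4826, 0.1384, 0.3006]
orientation: [[1.0, 0.0, 0.0], [0.0, -1.0, 0.001], [0.0, -0.001, -1.0]]
contact_force: [5.3, 1.8, -1.7]
grip_width: 0.0209
```

Request:
apply_moves --pt "-0.7 -2.1 0.2 0" --pt "-0.7 -2.1 0.1 0"

```text
t: 10.35
position: [0.4812, 0.1341, 0.301]
orientation: [[1.0, 0.0, 0.0], [0.0, -1.0, 0.001], [0.0, -0.001, -1.0]]
contact_force: [5.0, 1.8, -0.2]
grip_width: 0.0208
```

Request:
apply_moves --pt "-0.5 -2.1 0.2 0" --pt "-0.5 -2.2 0.2 0"

```text
t: 10.55
position: [0.4802, 0.1298, 0.3014]
orientation: [[1.0, 0.0, 0.0], [0.0, -1.0, 0.001], [0.0, -0.001, -1.0]]
contact_force: [4.6, 2.0, -0.6]
grip_width: 0.021
```

Request:
apply_moves --pt "-0.3 -2.1 0.2 0" --pt "-0.3 -2.2 0.2 0"

```text
t: 10.75
position: [0.4795, 0.1254, 0.3017]
orientation: [[1.0, 0.0, 0.0], [0.0, -1.0, 0.001], [0.0, -0.001, -1.0]]
contact_force: [3.8, 2.6, 0.3]
grip_width: 0.0213
```

Request:
apply_moves --pt "-0.2 -2.2 0.2 0" --pt "-0.1 -2.2 0.2 0"

```text
t: 10.95
position: [0.4792, 0.1208, 0.3021]
orientation: [[1.0, 0.0, 0.0], [0.0, -1.0, 0.0], [0.0, -0.0, -1.0]]
contact_force: [3.6, 2.4, -0.1]
grip_width: 0.021
```

Request:
apply_moves --pt "0 -2.2 0.2 0" --pt "0 -2.2 0.2 0"

```text
t: 11.15
position: [0.4792, 0.1163, 0.3025]
orientation: [[1.0, -0.0, -0.0], [-0.0, -1.0, 0.0], [-0.0, -0.0, -1.0]]
contact_force: [4.6, 3.6, -0.1]
grip_width: 0.0212
```

Request:
apply_moves --pt "0.2 -2.2 0.2 0"

```text
t: 11.25
position: [0.4794, 0.1141, 0.3027]
orientation: [[1.0, 0.0, -0.0], [0.0, -1.0, 0.0], [-0.0, -0.0, -1.0]]
contact_force: [2.9, 3.6, 0.0]
grip_width: 0.0211
```

Request:
apply_moves --pt "0.2 -2.2 0.2 0"

```text
t: 11.35
position: [0.4796, 0.1119, 0.3029]
orientation: [[1.0, 0.0, 0.0], [0.0, -1.0, 0.0], [0.0, -0.0, -1.0]]
contact_force: [3.8, 3.0, 0.4]
grip_width: 0.0208
```

Request:
apply_moves --pt "0.4 -2.2 0.1 0" --pt "0.4 -2.1 0.2 0"

```text
t: 11.55
position: [0.4804, 0.1076, 0.3033]
orientation: [[1.0, 0.0, -0.0], [0.0, -1.0, 0.0], [-0.0, -0.0, -1.0]]
contact_force: [2.7, 4.1, 1.2]
grip_width: 0.0207
```

Request:
apply_moves --pt "0.5 -2.2 0.2 0" --pt "0.6 -2.1 0.2 0"

```text
t: 11.75
position: [0.4814, 0.1033, 0.3037]
orientation: [[1.0, 0.0, -0.0], [0.0, -1.0, 0.0], [-0.0, -0.0, -1.0]]
contact_force: [3.0, 4.1, 1.8]
grip_width: 0.0209
```

Request:
apply_moves --pt "0.6 -2.1 0.2 0" --pt "0.8 -2.0 0.2 0"

```text
t: 11.95
position: [0.4828, 0.0993, 0.304]
orientation: [[1.0, 0.0, -0.0], [0.0, -1.0, 0.0], [-0.0, -0.0, -1.0]]
contact_force: [1.7, 4.9, 1.9]
grip_width: 0.0207
```

Request:
apply_moves --pt "0.8 -2.1 0.2 0"

```text
t: 12.05
position: [0.4836, 0.0972, 0.3042]
orientation: [[1.0, 0.0, -0.0], [0.0, -1.0, 0.0], [-0.0, -0.0, -1.0]]
contact_force: [3.4, 4.8, 0.2]
grip_width: 0.0207
```

Request:
apply_moves --pt "1.0 -2.0 0.2 0"

```text
t: 12.15
position: [0.4846, 0.0952, 0.3044]
orientation: [[1.0, 0.0, -0.0], [0.0, -1.0, 0.0], [-0.0, -0.0, -1.0]]
contact_force: [2.1, 4.8, 0.8]
grip_width: 0.021
```

Request:
apply_moves --pt "1.0 -1.9 0.2 0"

```text
t: 12.25
position: [0.4854, 0.0934, 0.3046]
orientation: [[1.0, 0.0, -0.001], [0.0, -1.0, 0.001], [-0.001, -0.001, -1.0]]
contact_force: [-0.5, 9.2, 1.3]
grip_width: 0.0211
```

Request:
apply_moves --pt "0.5 -1.0 0.1 0"

```text
t: 12.35
position: [0.4857, 0.0929, 0.3046]
orientation: [[1.0, 0.0, -0.001], [0.0, -1.0, 0.002], [-0.001, -0.002, -1.0]]
contact_force: [-0.7, 13.4, 1.6]
grip_width: 0.0209
```

Request:
apply_moves --pt "0 0 0 0"

```text
t: 12.45
position: [0.4857, 0.0929, 0.3046]
orientation: [[1.0, 0.0, -0.001], [0.0, -1.0, 0.002], [-0.001, -0.002, -1.0]]
contact_force: [0.7, 9.7, 2.4]
grip_width: 0.0208
```

```bash
python3 tab.py 3.65 -.107 15
```

```text
3.115 [[-2.6, 5.3, -0.5, 0], [-2.0, 5.5, -0.5, 0], [-1.4, 5.7, -0.5, 0], [-0.8, 5.9, -0.5, 0], [-0.1, 5.8, -0.6, 0]]
2.58 [[0.4, 5.9, -0.5, 0], [1.1, 5.8, -0.5, 0], [1.7, 5.6, -0.5, 0], [2.3, 5.4, -0.5, 0], [2.9, 5.2, -0.5, 0]]
2.045 [[3.4, 4.8, -0.5, 0], [3.9, 4.4, -0.5, 0], [4.3, 4.0, -0.5, 0], [4.7, 3.4, -0.6, 0], [5.1, 3.0, -0.5, 0]]
```

Request:
apply_moves --pt "-2.6 5.3 -0.5 0" --pt "-2.0 5.5 -0.5 0" --pt "-1.4 5.7 -0.5 0" --pt "-0.8 5.9 -0.5 0" --pt "-0.1 5.8 -0.6 0"

```text
t: 12.95
position: [0.4792, 0.1209, 0.3021]
orientation: [[1.0, 0.0, 0.0], [0.0, -1.0, -0.0], [0.0, 0.0, -1.0]]
contact_force: [3.5, -1.0, 2.3]
grip_width: 0.0214
```

Request:
apply_moves --pt "0.4 5.9 -0.5 0" --pt "1.1 5.8 -0.5 0" --pt "1.7 5.6 -0.5 0" --pt "2.3 5.4 -0.5 0" --pt "2.9 5.2 -0.5 0"

```text
t: 13.45
position: [0.4878, 0.1488, 0.2995]
orientation: [[1.0, 0.0, -0.0], [0.0, -1.0, -0.0], [-0.0, 0.0, -1.0]]
contact_force: [2.6, -2.7, 2.8]
grip_width: 0.0215
```

Request:
apply_moves --pt "3.4 4.8 -0.5 0" --pt "3.9 4.4 -0.5 0" --pt "4.3 4.0 -0.5 0" --pt "4.7 3.4 -0.6 0" --pt "5.1 3.0 -0.5 0"

```text
t: 13.95
position: [0.5094, 0.1683, 0.297]
orientation: [[1.0, 0.0, -0.0], [0.0, -1.0, 0.0], [-0.0, -0.0, -1.0]]
contact_force: [0.2, -3.8, 3.4]
grip_width: 0.0214
```

Request:
apply_moves --pt "0 0 0 0" --pt "0 0 0 0"

```text
t: 14.15
position: [0.5098, 0.1684, 0.297]
orientation: [[1.0, 0.0, 0.001], [0.0, -1.0, 0.001], [0.001, -0.001, -1.0]]
contact_force: [4.0, 0.6, 3.4]
grip_width: 0.021
```

Request:
apply_moves --pt "0 0 0 0" --pt "0 0 0 0" --pt "0 0 0 0" --pt "0 0 0 0" --pt "0 0 0 0" --hand 55

```text
t: 14.65
position: [0.509, 0.168, 0.2969]
orientation: [[1.0, -0.0, -0.0], [-0.0, -1.0, -0.0], [-0.0, 0.0, -1.0]]
contact_force: [-0.5, -0.6, 0.1]
grip_width: 0.0548
```

Request:
apply_moves --pt "0 0 10 0" --pt "0 0 20 0" --pt "0 0 30 0" --pt "0 0 30 0" --pt "0 0 0 0"

```text
t: 15.15
position: [0.5097, 0.1681, 0.391]
orientation: [[1.0, 0.0, 0.005], [0.0, -1.0, 0.001], [0.005, -0.001, -1.0]]
contact_force: [0.2, 0.1, -0.7]
grip_width: 0.055
```

Request:
apply_moves --pt "0 -30 0 0" --pt "0 -30 0 0" --pt "0 -20 0 0" --pt "0 0 0 0"

```text
t: 15.55
position: [0.509, 0.0862, 0.3873]
orientation: [[1.0, -0.002, 0.0], [-0.002, -1.0, -0.0], [0.0, 0.0, -1.0]]
contact_force: [-0.2, 0.3, 0.8]
grip_width: 0.0551
```

```bash
python3 - <<'E'
from h import *
s=st();print(s['t'],s['position'],s['contact_force'])
w=cams.camera_model("wrist");T=wT(s)
i=cams.grab_frame("wrist");cv2.imwrite("pics/w5.png",i)
j=cams.grab_frame("side");cv2.imwrite("pics/s5.png",j)
h=(.5094,.1684);print(proj(w,(*h,.311),T),proj(w,(.5345,.119,.2635),T),proj(cams.camera_model("side"),(*h,.286)))
k=cams.grab_frame("scene");cv2.imwrite("pics/c5.png",k)
E
```

```text
15.55 [0.50904012 0.08618904 0.38728585] [-0.18512848  0.2771577   0.75005351]
[257.1461452   95.81507885] [285.44161518 158.96650956] [164.55405007 143.10181244]
```

View pics/w5.png

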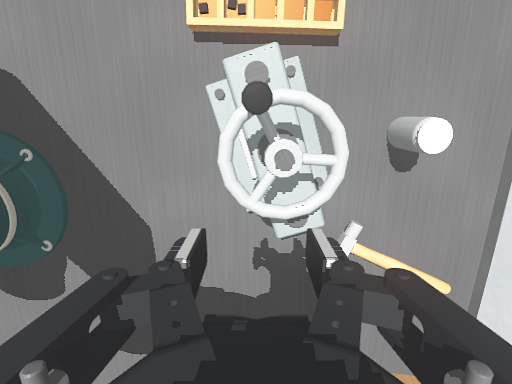

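View pics/c5.png

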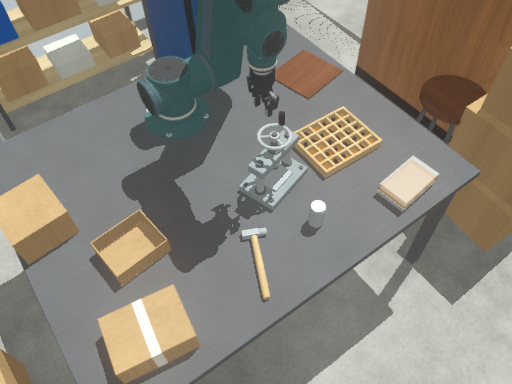

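The handle's top shows at (257, 97) in the wrist view, against a predicted (257, 96), so it stayed where it was released. The hub shows at (284, 157). The case, can, mallet and carton are all at their original pixel positions. The gripper is clear of everything, so I'm handing in the job.

```bash
python3 -c "
from bench import manip
print(manip.job_done())"
```

```text
the job is handed in; nothing more can be done
None
```

The press is open: I wound the handwheel up to its stop, turned it back about a quarter turn, let go, and handed in the job at about 16 s.

- **Winding up:** I held the handle and followed it anticlockwise for about 8.6 rad (1.37 turns), rising about 41 mm. The push was about 3 N while the screw was free. It then climbed to about 8–12 N over 2–3 mm of travel, and I stopped there. That puts the hub about 2 mm above the 254 mm I estimated from the side view. The nut's edge was hard to see, so that estimate was rough and I relied on feeling the stop.
- **Backing off:** I turned it back about 1.6 rad from the furthest point, then released the handle and moved the gripper clear.
- **Last checks:** The wrist force reads near zero. The handle is within a pixel or two of where I let it go. The case, can, mallet and carton look unmoved in the scene view.

One reading stood out: while winding, the upward force on the gripper reached about 11.5 N. Raising the path by about 1 mm brought it back down, to about 6 N and then near zero.

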